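# Clear the terminal guard and close the hold-down bar of a cell cradle

### The job

The terminal guard still lies across the row of battery cells, in the way of the cradle's hold-down bar. First lift the guard off and set it down, not dropped, flat in the empty tray with its grip rib upwards; then swing the bar down without slamming it until it rests fully home in its catch. Leave the strapped pair of cells, the screwdriver and the tape roll where they are.

Things in the scene. Friction and masses are not known exactly. Their poses are not given: they have to be found in the camera images.
- cradle: Fixed aluminium cradle, base 170 (x) x 214 (y) x 8 mm, four dark cells in a row along y. Origin: centre of underside, on the bench. Heights over the bench: cell tops 78, their square terminals (24 mm, at x = -52 and 52) 83 mm. At y = +95: steel hinge bracket, 54 wide in x, 104 high. At y = -95: the catch, a steel fork the bar drops into, 48 wide in x, 14 thick in y, cheeks 102, saddle 82 high.
- bar (a joint): Angle (rad) of the flat steel hold-down bar, 28 mm wide (along the cradle's x), 12 thick, reaching 245 mm from its hinge. 0: level along the cradle's -y, over the middle of the cells and fully home in the catch; pi/2: upright above the hinge; more: leaning past upright (at most 2.0). The hinge is stiff: the bar stays where left; about 2 to 4 N at its end moves it.
- bar_grip (a point): Point on the centre line of the bar, at mid-thickness, 225 mm from the hinge and 20 mm short of its free end. With the bar closed it is 88 mm above the bench and 28 mm beyond the catch fork's outer face; the bar can be pinched here across its 28 mm width or pushed.
- bar_hinge (a point): The bar's hinge pin: on the cradle at x = 0, y = +95 mm, 88 mm above the bench; the pin runs along the cradle's x axis.
- guard: Loose light grey plastic terminal guard, about 0.2 kg: a flat plate 150 (x) x 66 (y) x 8 mm with an upright grip rib in the middle of its top, 100 mm long (x), 16 mm thick (y), rising 34 mm above the plate (42 mm in all). Origin: centre of the plate's underside; z up. It starts lying on the cells' terminals, roughly across the row.
- tray: Fixed shallow white open tray on the bench, to one side of the cradle, 220 (x) x 150 (y) x 25 mm outside, walls and floor 5 mm thick. Origin: centre of its underside, on the bench.
- pack: Bystander: two dark battery cells strapped together, loose, 148 (x) x 72 (y) x 75 mm, on the other side of the cradle from the tray. Origin: centre of its underside.
- driver: Bystander: loose screwdriver 200 mm long lying on the bench beyond the cradle. Origin: under its middle.
- tape: Bystander: loose clear tape roll lying flat, 96 mm across, 40 mm high. Origin: centre of its underside.
There are look-alikes about, which are no part of the job. What is meant by the guard is not orange or yellow, and is the larger of those in its own colour.

How it is judged:
By the outcome, as a careful person would: the job done as asked, in the order asked, and still so for the second after the job is handed in, with the robot touching nothing.
It also fails if it takes over 72 s, if anything falls off the work surface, if the arm or the gripper's body presses on something with over 40 N, if the wrist force passes 120 N, or if a joint passes its speed limit or range.

### The arm

A 7-joint arm with a two-finger parallel gripper is mounted at the origin on the work surface. World frame = base frame: x ahead of the robot, y to its left, z up, the work surface at z = 0. Lengths are in m, angles in rad, forces in N, time in s.
With the tool pointing down it reaches from about 0.4 to 0.85 m from the base axis. Payload 6.9 kg.
Tool frame: the origin (TCP) lies at the very end of the fingers, on their centre line; the grasp point (between the pads) lies 19 mm behind it (arm.pinch_z is the distance from the TCP to the grasp point, in m); z points along the fingers, y is the line along which they close (so a half turn about z gives the same grasp; the last joint's range is limited). The gripper opens to 85 mm and grips with 20 to 120 N. Pads are 22 mm wide; open, the fingers measure 114 mm over their backs; the gripper's body (76 mm by 85 mm) begins 54 mm behind the grasp point. The pads swing forward as they close: fully open they stand 13 mm farther back than shut.
Start: joints at [-1.111, 0.507, -0.238, 1.5, 0.126, 1.149, -0.155], TCP at [0.217, 0.586, 0.231] pointing down, gripper open.
Joint ranges: [-3.08, 3.08], [-0.24, 2.05], [-1.43, 1.35], [0, 2.5], [-1.52, 4.66], [0.17, 1.96], [-2.89, 2.89]. Speed limits (rad/s): [2.39, 2.39, 3.14, 3.14, 3.14, 3.14, 3.14].

### API

Orientations are given as [roll, pitch, yaw] about the fixed x, y, z axes, in that order (R = Rz(yaw) Ry(pitch) Rx(roll)).
In Python, from cell import arm, capture, order, find_in, regions_of, landmark_of gives the robot as it stands.
- The arm moves only by the tool jog_arm, never from a script. Its argument "series" is a list that holds one entry, the list of rows, each a list of 5 numbers: the shift along the tool's x, y, z in mm, then the turn about the tool's z in degrees, then the opening in per cent of the stroke, from 0 (shut) to 100 (fully open). A call has 1 to 20 rows; each row shifts and turns the commanded pose from where the row before left it, along the tool's axes as they then stand; what a row does not reach is not made up. A row lasts 1/12 s, in which the tool goes at most 41.7 mm and 7.16 degrees, less where a joint would pass 70% of its speed; a pose out of reach is approached as far as the arm can. A call with a gripper value outside its range is refused whole. The fingers move at their own pace and stop on an object; "squeeze" is the grip in N (left out, the last holds). Time passes only in rows, so rows that do not move let the fingers close. It gives the time, the measured TCP pose, the force and the opening at its end, in the units of the state.
- arm.sense(): the state, without advancing time (a new reading comes with each control period).
- capture(name): name is "scene" or "top"; returns a dict with "frame" (480x640x3 uint8, red, green, blue), "depth" (480x640 float32, m along the optical axis (not along the pixel's ray), 0 where there is no reading), "vertical_fov" (degrees; the focal length in pixels is half the picture's height over the tangent of half this angle, whatever the lens; pixels are square), "cx", "cy" (the principal point, pixels), "R" (3x3) and "t" (3): a world point X has camera coordinates R X + t. Camera axes: x right, y down, z forward; pixel columns grow to the right and rows downward; lengths in m; the calibration is good to about 2 mm. A picture is of the moment at which its call begins.
- order.hand_in(): hands the job in, once; it reports no verdict.
Trained networks look in the newest picture that a camera, given by its name, has taken for a name from the list of things; names that differ only in an ending like _2 or _b are one class to them, and where a whole thing is asked for, a point or a joint stands for the part that bears it (a point fixed in the world has none). Each returns a list of dicts, best first, with "confidence" (0 to 1); they miss things now and then, are a little off and sometimes report something else, mostly with a low value. They report only what shows in the picture. A call takes as long as a camera call. They do not tell look-alikes from the thing itself.
- find_in(camera, target): "box" ([left, top, right, bottom] in pixels, round what is visible of it).
- regions_of(camera, target): "mask" (480x640 bool, what is visible of it) and "box" ([left, top, right, bottom] in pixels, round what is visible of it).
- landmark_of(camera, target): "point" ([column, row] in pixels: a listed point, or the origin of a listed thing).
The state is a dict: "clock": time; "joint_pos": joint angles; "dq": joint speeds; "effort": joint torques, N m; "eef_pos": TCP position; "eef_rot": TCP orientation; "ft_force": force on the tool from outside, world axes, zero at the start; "torque": the same for the moment, N m; "finger_gap": opening from 0.0 (shut) to 1.0 (fully open).
Only numpy, scipy, OpenCV 4.12 (cv2) and the standard library are available. Lean on these libraries where they do the work, as an engineer would, in place of code of your own. Each camera call takes 0.05 s, during which the arm holds its last target. There are 200 camera calls.

## Working session

There is one attempt and no reset: what is moved stays moved. The work goes in short steps, Python scripts to look and compute and a tool call to move; the robot and the scene stay as the last step left them, time stands still between calls to the robot, and variables do not carry over. Pictures are saved under pics/ and viewed, on a budget of 10 in all, crops included, one or two more only if the job needs it, and the job is handed in when it is done.

Besides the shell and the picture viewer there is one more tool, called in YAML: its name, and indented under it one key for each argument. jog_arm: Moves the arm, as the interface text tells. Its arguments: {"type":"object","properties":{"series":{"type":"array"},"squeeze":{"type":"number"}},"required":["series"]}

```bash
mkdir -p pics; cat > h.py <<'E'
import numpy as np, cv2
from cell import arm, capture, order, find_in, regions_of, landmark_of
def cam(n):
    c=capture(n); c['f']=240/np.tan(np.radians(c['vertical_fov'])/2); return c
def world(c):
    v,u=np.mgrid[0:480,0:640]; d=c['depth']
    P=np.stack([(u-c['cx'])/c['f']*d,(v-c['cy'])/c['f']*d,d],-1)
    W=(P-c['t'])@c['R']; W[d==0]=np.nan; return W
def ray(c,p,z):
    r=c['R'].T@np.array([(p[0]-c['cx'])/c['f'],(p[1]-c['cy'])/c['f'],1]); o=-c['R'].T@c['t']
    return o+r*(z-o[2])/r[2]
def save(c,n,box=None):
    im=c['frame'][...,::-1]
    if box: l,t,r,b=box; im=im[t:b,l:r]; s=min(800/im.shape[1],600/im.shape[0]); im=cv2.resize(im,None,fx=s,fy=s,interpolation=cv2.INTER_CUBIC)
    cv2.imwrite('pics/'+n,im)
E
python3 - <<'E'
from h import *
for n in ('top','scene'):
    c=cam(n); save(c,n+'0.png'); print(n,-c['R'].T@c['t'],c['f'])
    for k in ('cradle','bar','guard','tray','pack','driver','tape'):
        print(k,[(np.round(r['box']).tolist(),round(r['confidence'],2)) for r in find_in(n,k)][:4])
print(arm.sense())
E
```

```text
top [ 0.32611317 -0.00763131  1.21809716] 533.6982966100417
cradle [([249.0, 215.0, 389.0, 306.0], 0.96)]
bar [([248.0, 239.0, 298.0, 271.0], 0.78)]
guard [([322.0, 214.0, 379.0, 284.0], 0.71), ([361.0, 330.0, 410.0, 384.0], 0.62), ([188.0, 135.0, 257.0, 186.0], 0.59), ([249.0, 218.0, 390.0, 305.0], 0.21)]
tray [([132.0, 218.0, 201.0, 312.0], 0.76), ([381.0, 143.0, 426.0, 184.0], 0.41)]
pack [([437.0, 256.0, 489.0, 327.0], 0.81)]
driver [([289.0, 116.0, 307.0, 191.0], 0.79)]
tape [([382.0, 143.0, 425.0, 186.0], 0.77)]
scene [ 0.96248201 -0.4017221   0.99912958] 539.7636367720002
cradle [([232.0, 102.0, 348.0, 329.0], 0.6), ([114.0, 293.0, 207.0, 374.0], 0.42), ([303.0, 102.0, 335.0, 215.0], 0.17)]
bar [([300.0, 106.0, 337.0, 218.0], 0.6), ([374.0, 280.0, 460.0, 340.0], 0.38)]
guard [([167.0, 217.0, 195.0, 266.0], 0.74), ([233.0, 173.0, 277.0, 208.0], 0.73), ([421.0, 220.0, 495.0, 268.0], 0.72), ([239.0, 231.0, 318.0, 282.0], 0.65)]
tray [([342.0, 114.0, 455.0, 198.0], 0.77), ([304.0, 108.0, 332.0, 216.0], 0.47)]
pack [([118.0, 292.0, 205.0, 373.0], 0.64)]
driver [([373.0, 279.0, 458.0, 342.0], 0.66)]
tape [([295.0, 363.0, 348.0, 424.0], 0.93)]
{'clock': 0.8, 'joint_pos': array([-1.11149894,  0.50748268, -0.23760647,  1.50021256,  0.12572829,
        1.148858  , -0.15481103]), 'dq': array([-2.12132147e-04,  1.93429673e-03,  1.24582517e-05, -1.17490753e-03,
       -2.97685042e-04, -7.26507530e-04,  2.49445550e-05]), 'effort': array([ 5.15570755e-04, -6.20290947e+01, -2.18471445e+00, -2.49945724e+01,
        1.38327168e-02,  2.04157557e-03, -2.62281640e-05]), 'eef_pos': array([0.21656576, 0.58627916, 0.23128162]), 'eef_rot': array([3.14157142e+00, 9.28501931e-06, 2.78777918e+00]), 'ft_force': array([-0.14781281, -0.82799177, -0.50343663]), 'torque': array([0.00219142, 0.0516275 , 0.00883674]), 'finger_gap': 1.0008937342138875}
```

View pics/top0.png

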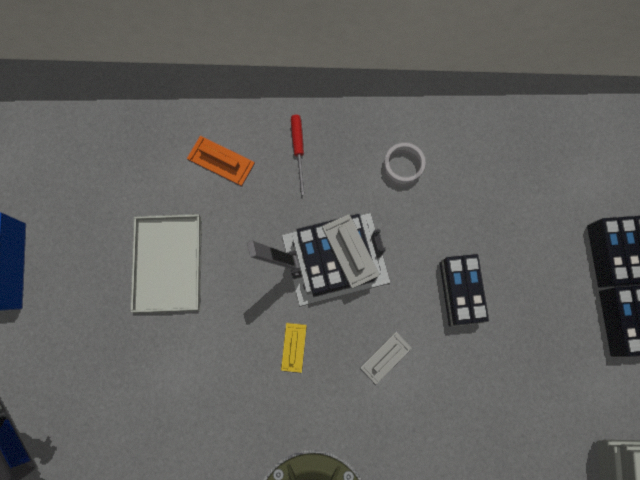

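View pics/scene0.png

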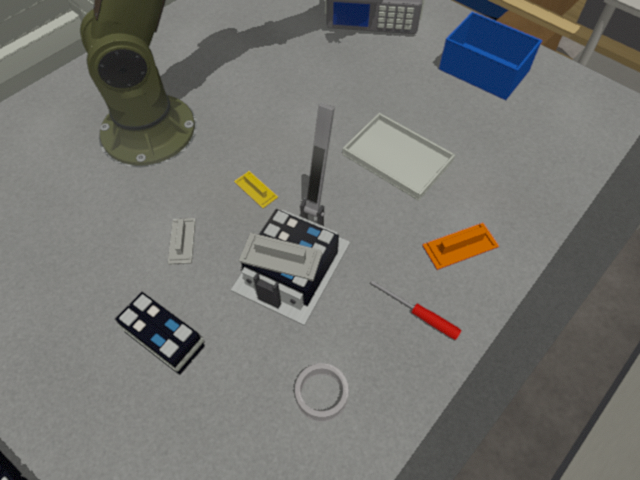

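The guard could be mistaken for any of four things in the top view: light grey on the cells (350,250), small grey on the bench (386,357), yellow (293,347) and orange (220,161). I choose (350,250), which is grey, the larger one, and lies across the cells. The bar leans towards image-left from its hinge at (296,262), and the tray is at (166,264).

```bash
python3 - <<'E'
from h import *
c=cam('top'); save(c,'crop1.png',(230,195,410,325)); W=world(c)
m=np.zeros((480,640),bool); m[205:300,310:390]=1
def rect(s,name):
    p=W[s][:,:2].astype(np.float32)*1000
    (cx,cy),(w,h),a=cv2.minAreaRect(p); a=a+90 if h>w else a; print(name,len(p),'c',round(cx,1),round(cy,1),'size',round(w),round(h),'long axis deg',round(a,1),'z',np.nanmedian(W[s][:,2]).round(4))
z=W[...,2]
rect(m&(z>.113)&(z<.135),'rib')
rect(m&(z>.0865)&(z<.105),'plate')
rect(m&(z>.0865)&(z<.135),'guard')
# cradle base: bright pixels low z
b=np.zeros_like(m); b[200:310,280:395]=1
g=c['frame'].min(2)
rect(b&(z>.004)&(z<.02)&(g>110),'base')
rect(b&(z>.07)&(z<.135),'celltops+')
t=np.zeros_like(m); t[205:320,125:208]=1
rect(t&(z>.017)&(z<.035),'tray rim')
t=np.zeros_like(m); t[225:305,140:192]=1; rect(t&(z<.015),'floor')
bb=np.zeros_like(m); bb[230:285,240:305]=1
s=bb&(z>.13); P=W[s]; print('bar',len(P),P.mean(0),P[P[:,2].argmax()],np.linalg.svd(P-P.mean(0))[2][0] if len(P) else '')
for k in ('bar_grip','bar_hinge','guard','cradle','tray'):
    for r in landmark_of('top',k)[:3]: print(k,np.round(r['point'],1),round(r['confidence'],2), ray(c,r['point'],{'bar_grip':.3,'bar_hinge':.088,'guard':.083}.get(k,0)).round(4))
c2=cam('scene'); W2=world(c2); z=W2[...,2]
bb=np.zeros_like(m); bb[100:215,295:340]=1
s=bb&(z>.12)&(z<.5);P=W2[s]; print('bar2',len(P),P.mean(0),P[P[:,2].argmax()],np.linalg.svd(P-P.mean(0))[2][0])
for lo in np.arange(.12,.36,.04):
    q=P[(P[:,2]>lo)&(P[:,2]<lo+.02)]; print(lo.round(2),len(q),q.mean(0).round(4) if len(q) else '')
for k in ('bar_grip','bar_hinge'):
    for r in landmark_of('scene',k)[:3]: print(k,np.round(r['point'],1),round(r['confidence'],2))
E
```

```text
rib 381 c 544.8 -67.5 size 100 16 long axis deg 27.0 z 0.1236
plate 1667 c 542.4 -71.5 size 139 166 long axis deg 176.2 z 0.0905
guard 2074 c 542.4 -71.5 size 139 166 long axis deg 176.2 z 0.0913
base 579 c 536.7 -39.4 size 247 214 long axis deg 15.8 z 0.0071
celltops+ 4852 c 535.8 -37.2 size 159 209 long axis deg 106.2 z 0.0845
tray rim 866 c 519.6 347.7 size 221 152 long axis deg 3.6 z 0.0231
floor 4143 c 518.3 353.1 size 191 121 long axis deg 4.4 z 0.0041
bar 680 [0.5018524  0.08915635 0.24981124] [0.49829343 0.11023907 0.32806341] [-0.06086612  0.28011058  0.95803621]
bar_grip [256.2 249.3] 0.82 [0.5016 0.1082 0.3   ]
bar_hinge [294.9 262.1] 0.62 [0.5164 0.0506 0.088 ]
guard [383.4 353.6] 0.89 [ 0.3293 -0.1404  0.083 ]
guard [350.7 250.8] 0.84 [ 0.5453 -0.069   0.083 ]
guard [292.5 349.2] 0.65 [0.3333 0.049  0.083 ]
cradle [299.2 157.1] 0.72 [0.788  0.0542 0.    ]
cradle [334.6 262.2] 0.69 [ 0.5335 -0.0367  0.    ]
tray [169.3 266.6] 0.71 [0.5128 0.3441 0.    ]
tray [351.8 250.5] 0.3 [ 0.5621 -0.076   0.    ]
bar2 1493 [0.51058276 0.08714561 0.2339866 ] [0.49137109 0.10933004 0.32697869] [ 0.08379829 -0.26463849 -0.96069991]
0.12 110 [0.519  0.0598 0.1306]
0.16 124 [0.5165 0.0697 0.17  ]
0.2 138 [0.5132 0.0799 0.2097]
0.24 165 [0.5089 0.0914 0.2494]
0.28 161 [0.5058 0.1024 0.2898]
0.32 95 [0.5019 0.1131 0.3236]
bar_grip [323.5 115.6] 0.66
bar_hinge [314.6 210.2] 0.76
```

View pics/crop1.png

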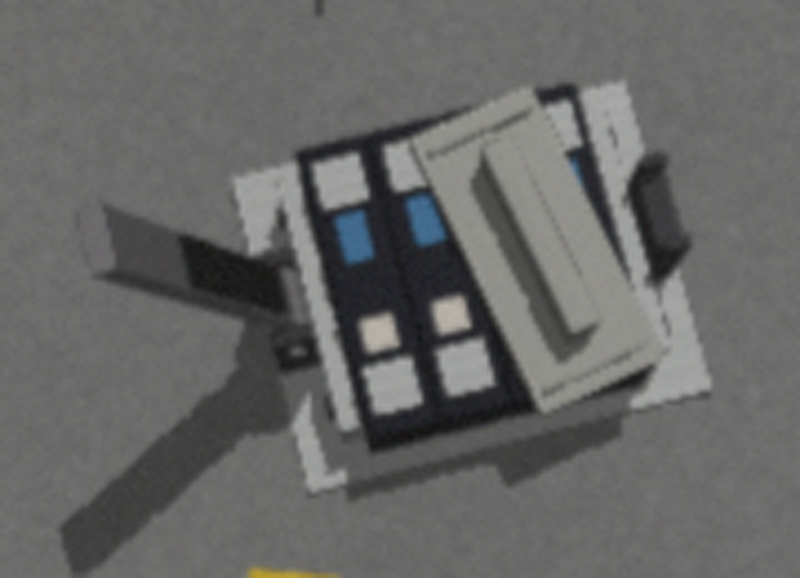

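The crop confirms the choice: a light grey plate lies across the cells, with its upright rib from about (490,150) to (590,330) in crop pixels. The rib measures 100 x 16 mm, its top is at z≈0.124, and its long axis is at 27°. The bar leans about 0.28 rad past upright, with its tip at z≈0.33, so I'll cross above it.

jog_arm:
  series:
    - [[0,0,-20,7,100],[0,0,-34,7,100],[0,0,-34,7,100],[0,0,-34,7,100],[0,0,-34,7,100],[0,0,-24,7,100],[0,0,-10,7,100],[0,0,0,7,100],[0,0,0,7,100],[0,0,0,7,100],[0,0,0,7,100],[0,0,0,7,100],[0,0,0,7,100],[0,0,0,7,100],[0,0,0,7,100],[0,0,0,7,100],[0,0,0,7,100],[0,0,0,7,100],[0,0,0,7,100],[0,0,0,0,100]]

```text
clock: 2.92
eef_pos: [0.2164, 0.5863, 0.4212]
eef_rot: [3.141, 0.0, 0.461]
ft_force: [-0.6, 0.5, -0.6]
finger_gap: 0.999
```

jog_arm:
  series:
    - [[0.2,15,0,0,100],[0.2,30,0,0,100],[0.2,40,0,0,100],[0.2,41,0,0,100],[0.2,41,0,0,100],[0.2,41,0,0,100],[0.2,41,0,0,100],[0.2,41,0,0,100],[0.2,41,0,0,100],[0.2,41,0,0,100],[0.2,41,0,0,100],[0.2,41,0,0,100],[0.2,41,0,0,100],[0.2,41,0,0,100],[0.2,41,0,0,100],[0.2,41,0,0,100],[0.2,41,0,0,100],[0.2,41,0,0,100],[0,33,0,0,100],[0,0,0,0,100]]

```text
clock: 4.58
eef_pos: [0.5502, -0.0742, 0.4207]
eef_rot: [3.138, 0.003, 0.462]
ft_force: [-1.0, 0.2, 0.1]
finger_gap: 0.996
```

```bash
python3 - <<'E'
from h import *
s=arm.sense(); print(s['joint_pos'].round(2),s['eef_pos'],s['eef_rot'])
E
```

```text
[-0.32  0.35  0.65  1.31 -0.21  1.54 -0.81] [ 0.55023065 -0.07417422  0.42066386] [3.13776000e+00 2.52829410e-03 4.62051774e-01]
```

jog_arm:
  series:
    - [[-1,-4,15,0,100],[-1,-4,30,0,100],[0,0,40,0,100],[0,0,40,0,100],[0,0,40,0,100],[0,0,30,0,100],[0,0,20,0,100],[0,0,5,0,100],[0,0,0,0,100],[0,0,0,0,100]]

```text
clock: 5.42
eef_pos: [0.5447, -0.0608, 0.2024]
eef_rot: [3.141, -0.001, 0.468]
ft_force: [0.3, -0.3, -0.3]
finger_gap: 1.0
```

```bash
python3 - <<'E'
from h import *
c=cam('scene'); save(c,'s1.png',(150,60,470,300))
s=arm.sense(); print(s['joint_pos'].round(2),s['eef_pos'],s['eef_rot'])
E
```

```text
[-0.32  0.46  0.59  1.76 -0.3   1.01 -0.72] [ 0.54503638 -0.06088467  0.20285623] [ 3.14023726e+00 -2.04743169e-03  4.67713207e-01]
```

View pics/s1.png

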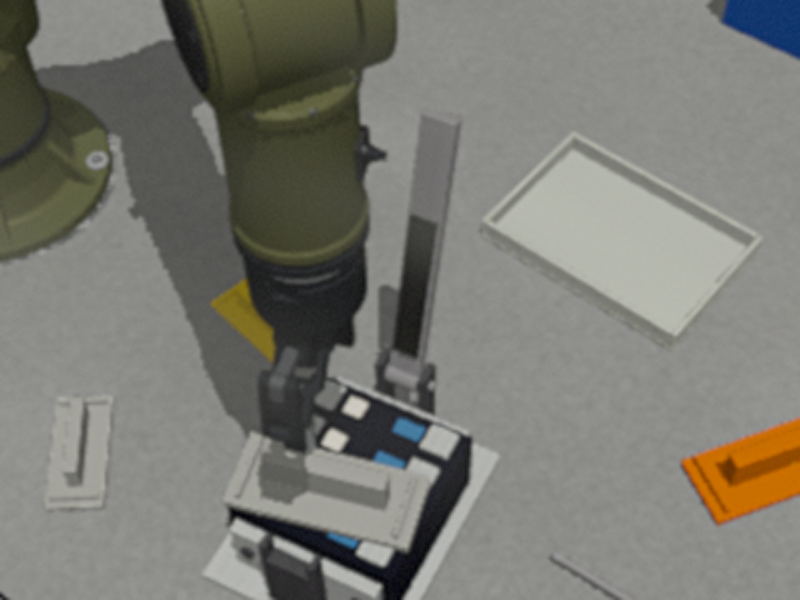

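The image shows the fingers above the guard, straddling the rib region. The bar (crop 400–455, 115–360) is clear of the wrist, and the tray is empty at (620,240). I'll correct sideways and descend.

jog_arm:
  series:
    - [[-1.5,3,0,-0.2,100],[-1.7,3,20,0,100],[0,0,30,0,100],[0,0,25,0,100],[0,0,15,0,100],[0,0,8,0,100],[0,0,5,0,100],[0,0,2,0,100],[0,0,0,0,100],[0,0,0,0,100]]

```text
clock: 6.3
eef_pos: [0.5446, -0.0676, 0.0973]
eef_rot: [3.141, -0.002, 0.47]
ft_force: [-0.0, 1.0, 0.2]
finger_gap: 0.997
```

Position matches the rib centre. Closing.

jog_arm:
  series:
    - [[0,0,0,0,60],[0,0,0,0,40],[0,0,0,0,20],[0,0,0,0,0],[0,0,0,0,0],[0,0,0,0,0],[0,0,0,0,0],[0,0,0,0,0],[0,0,0,0,0],[0,0,0,0,0]]
  squeeze: 40

```text
clock: 7.13
eef_pos: [0.5441, -0.0674, 0.0965]
eef_rot: [3.141, -0.0, 0.47]
ft_force: [0.3, 0.6, 2.8]
finger_gap: 0.184
```

Gap 15.6 mm, so it holds the rib. Lift.

jog_arm:
  series:
    - [[0,0,-3,0,0],[0,0,-7,0,0],[0,0,-15,0,0],[0,0,-25,0,0],[0,0,-30,0,0],[0,0,-30,0,0],[0,0,-30,0,0],[0,0,-30,0,0],[0,0,-30,0,0],[0,0,-30,0,0],[0,0,-30,0,0],[0,0,-30,0,0],[0,0,-25,0,0],[0,0,-18,0,0],[0,0,-10,0,0],[0,0,-5,0,0],[0,0,0,0,0],[0,0,0,0,0]]
  squeeze: 50

```text
clock: 8.63
eef_pos: [0.5436, -0.0673, 0.4437]
eef_rot: [-3.141, 0.001, 0.47]
ft_force: [0.7, 0.1, -2.1]
finger_gap: 0.179
```

jog_arm:
  series:
    - [[3,-7,0,0,0],[7,-16,0,0,0],[11,-25.3,0,0,0],[11,-25.3,0,0,0],[11,-25.3,0,0,0],[11,-25.3,0,0,0],[11,-25.3,0,0,0],[11,-25.3,0,0,0],[11,-25.3,0,0,0],[11,-25.3,0,0,0],[11,-25.3,0,0,0],[11,-25.3,0,0,0],[11,-25.3,0,0,0],[11,-25.3,0,0,0],[11,-25.3,0,0,0],[9,-20,0,0,0],[5,-10,0,0,0],[0,0,0,6,0],[0,0,0,6,0],[0,0,0,6,0]]

```text
clock: 10.3
eef_pos: [0.5197, 0.3486, 0.4434]
eef_rot: [3.14, 0.001, 0.15]
ft_force: [-0.3, -0.4, -2.0]
finger_gap: 0.178
```

jog_arm:
  series:
    - [[0,0,15,5,0],[0,0,30,0,0],[0,0,38,0,0],[0,0,38,0,0],[0,0,38,0,0],[0,0,38,0,0],[0,0,38,0,0],[0,0,38,0,0],[0,0,30,0,0],[0,0,20,0,0],[0,0,10,0,0],[0,0,5,0,0],[0,0,0,0,0],[0,0,0,0,0]]

```text
clock: 11.47
eef_pos: [0.5206, 0.3489, 0.1074]
eef_rot: [-3.141, -0.002, 0.068]
ft_force: [0.8, -0.2, -2.3]
finger_gap: 0.179
```

```bash
python3 - <<'E'
from h import *
c=cam('scene'); save(c,'s2.png',(250,30,570,270))
s=arm.sense(); print(s['joint_pos'].round(2),s['eef_pos'],s['eef_rot'])
E
```

```text
[-0.95  0.68  0.54  1.66 -0.42  0.91 -1.74] [0.52081906 0.34899675 0.10784189] [-3.14051032e+00 -2.19529611e-03  6.83517147e-02]
```

View pics/s2.png

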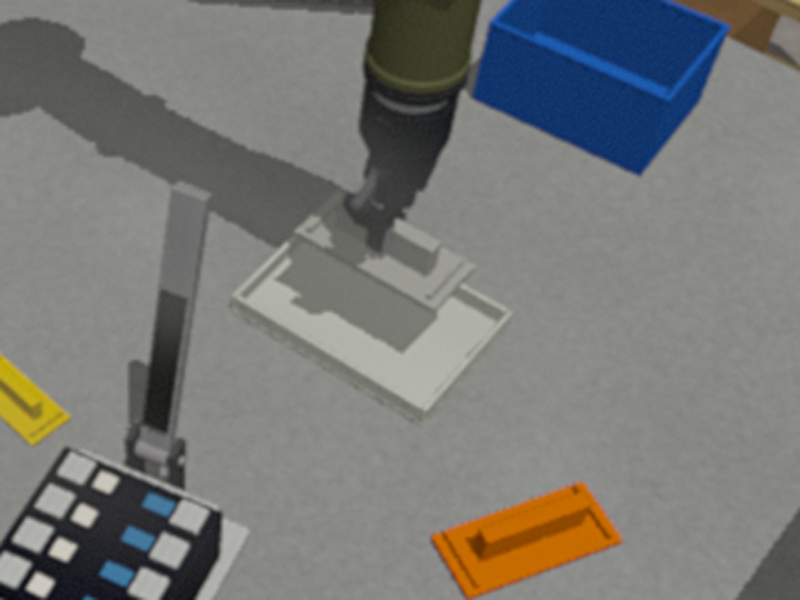

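The guard is held level over the tray with its rib up, at about (390,250) in the crop, and the bar is untouched. I'll lower it slowly until the plate's contact shows in the force.

jog_arm:
  series:
    - [[0,0,10,0,0],[0,0,20,0,0],[0,0,20,0,0],[0,0,14,0,0],[0,0,9,0,0],[0,0,5,0,0],[0,0,3,0,0],[0,0,2,0,0],[0,0,1.5,0,0],[0,0,1,0,0],[0,0,1,0,0],[0,0,0.5,0,0],[0,0,0,0,0],[0,0,0,0,0]]

```text
clock: 12.68
eef_pos: [0.5199, 0.3489, 0.0195]
eef_rot: [-3.141, -0.0, 0.069]
ft_force: [-0.4, -0.2, -2.0]
finger_gap: 0.172
```

jog_arm:
  series:
    - [[0,0,0.5,0,0],[0,0,0.5,0,0],[0,0,0,0,0],[0,0,0,0,0]]

```text
clock: 13.02
eef_pos: [0.5199, 0.3488, 0.0185]
eef_rot: [-3.141, -0.0, 0.069]
ft_force: [-1.3, -1.0, 1.2]
finger_gap: 0.177
```

jog_arm:
  series:
    - [[0,0,0.4,0,0],[0,0,0,0,0],[0,0,0,0,0]]

```text
clock: 13.27
eef_pos: [0.5199, 0.3488, 0.0185]
eef_rot: [-3.141, -0.0, 0.069]
ft_force: [-2.3, 0.0, 5.9]
finger_gap: 0.178
```

Firm contact at 5.9 N. Releasing gently, then rising.

jog_arm:
  series:
    - [[0,0,0,0,20],[0,0,0,0,24],[0,0,0,0,32],[0,0,0,0,45],[0,0,0,0,60],[0,0,0,0,60],[0,0,0,0,60],[0,0,-5,0,60],[0,0,-20,0,60],[0,0,-35,0,60],[0,0,-35,0,60],[0,0,-35,0,60],[0,0,-35,0,60],[0,0,-35,0,60],[0,0,-35,0,60],[0,0,-35,0,60],[0,0,-35,0,60],[0,0,-35,0,60],[0,0,-35,0,60],[0,0,-25,0,60]]
  squeeze: 20

```text
clock: 14.93
eef_pos: [0.5199, 0.3482, 0.4219]
eef_rot: [-3.14, -0.003, 0.068]
ft_force: [-0.4, 0.0, 0.7]
finger_gap: 0.602
```

```bash
python3 - <<'E'
from h import *
s=arm.sense(); print(s['joint_pos'].round(2),s['eef_pos'],s['eef_rot'],s['finger_gap'])
c=cam('top'); W=world(c); z=W[...,2]
def rect(s,name):
    p=W[s][:,:2].astype(np.float32)*1000
    (cx,cy),(w,h),a=cv2.minAreaRect(p); a=a+90 if h>w else a; print(name,len(p),round(cx,1),round(cy,1),'size',round(w),round(h),'deg',round(a,1),'z',np.nanmedian(W[s][:,2]).round(4))
b=np.zeros(z.shape,bool); b[195:325,275:400]=1; g=c['frame'].min(2)
rect(b&(z>.074)&(z<.087),'celltops/terms'); rect(b&(z>.003)&(z<.014)&(g>105),'base')
q=b.copy(); q[:,:362]=0; rect(q&(z>.09)&(z<.11),'catch cheeks')
bb=np.zeros(z.shape,bool); bb[225:290,240:300]=1
# tip face: highest
P=W[bb&(z>.12)]; T=P[P[:,2]>P[:,2].max()-.008]; print('tip',len(T),T.mean(0),P[:,2].max())
c2=cam('scene'); W2=world(c2); z2=W2[...,2]; m=np.zeros(z.shape,bool); m[98:205,295:340]=1
P2=W2[m&(z2>.13)&(z2<.36)]
for lo in np.arange(.14,.34,.03):
    q=P2[(P2[:,2]>lo)&(P2[:,2]<lo+.015)]; print(lo.round(2),len(q),q.mean(0).round(4) if len(q) else '')
save(c,'top2.png',(110,180,430,330))
E
```

```text
[-0.96  0.49  0.65  1.11 -0.29  1.62 -1.89] [0.51987371 0.3482408  0.42189533] [-3.14013927 -0.00314824  0.06813942] 0.6024396500420405
celltops/terms 4168 540.7 -36.9 size 148 206 deg 105.8 z 0.0781
base 989 544.3 -42.5 size 303 291 deg 1.0 z 0.0057
catch cheeks 47 567.5 -129.3 size 48 14 deg 15.5 z 0.1003
tip 118 [0.49788068 0.11275231 0.32344143] 0.32783063881105484
0.14 84 [0.5175 0.0634 0.1474]
0.17 89 [0.5158 0.0717 0.178 ]
0.2 105 [0.5134 0.079  0.2079]
0.23 111 [0.5107 0.0873 0.2386]
0.26 115 [0.5073 0.0967 0.2675]
0.29 122 [0.5053 0.1045 0.2976]
0.32 100 [0.5019 0.1132 0.3234]
```

View pics/top2.png

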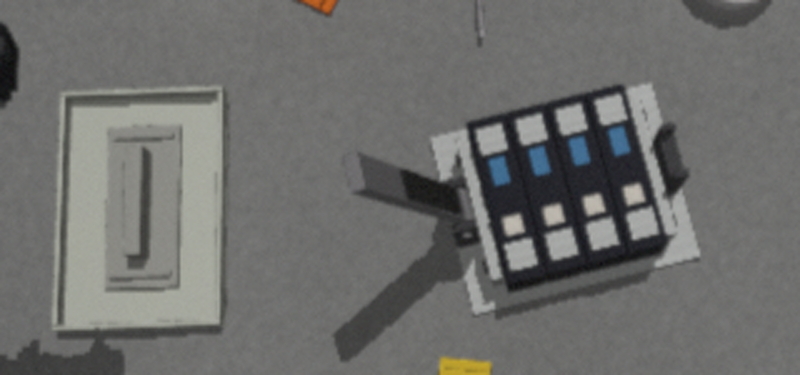

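The guard lies flat in the tray with its rib up, at crop (143,205), and everything else is untouched. The catch cheeks measure 48 x 14 mm at (0.5675, -0.129), so the hinge is near (0.516, 0.054), cradle yaw is 15.7°, and the bar sits at about 1.84 rad. Next I'll pinch the bar at its grip point.

jog_arm:
  series:
    - [[0,0,0,-6.8,80],[0,0,0,-6.8,80],[0,0,0,-6.8,80],[0,0,0,-6.8,80],[0,0,0,-6.8,80],[0,0,0,-6.8,80],[0,0,0,-6.8,80],[0,0,0,-6.8,80],[0,0,0,-6.8,80],[0,0,0,-6.8,80],[0,0,0,-6.8,80],[0,0,0,-6.8,80],[0,0,0,-6.8,80],[0,0,0,-6.8,80],[0,0,0,-6.8,80],[0,0,0,0,80],[0,0,0,0,80]]

```text
clock: 16.45
eef_pos: [0.5197, 0.3485, 0.4176]
eef_rot: [-3.141, 0.0, 1.845]
ft_force: [1.1, -0.5, 0.3]
finger_gap: 0.799
```

jog_arm:
  series:
    - [[-10,-4,0,0,80],[-22,-8,0,0,80],[-28,-10.4,0,0,80],[-28,-10.4,0,0,80],[-28,-10.4,0,0,80],[-28,-10.4,0,0,80],[-28,-10.4,0,0,80],[-26,-10,0,0,80],[-16,-6,0,0,80],[-7,-3,0,0,80],[-2.4,-0.4,0,0,80],[0,0,0,0,80],[0,0,0,0,80],[0,0,0,0,80]]

```text
clock: 17.62
eef_pos: [0.501, 0.1126, 0.4175]
eef_rot: [-3.141, -0.0, 1.851]
ft_force: [0.5, 0.3, 0.5]
finger_gap: 0.798
```

jog_arm:
  series:
    - [[-1,-1,10,0.3,80],[-1,-0.4,20,0,80],[0,0,25,0,80],[0,0,25,0,80],[0,0,20,0,80],[0,0,16,0,80],[0,0,10,0,80],[0,0,5,0,80],[0,0,0,0,80],[0,0,0,0,80]]

```text
clock: 18.45
eef_pos: [0.5004, 0.1094, 0.2871]
eef_rot: [3.142, 0.0, 1.844]
ft_force: [-0.0, -0.3, -0.2]
finger_gap: 0.798
```

```bash
python3 - <<'E'
from h import *
s=arm.sense(); print(s['joint_pos'].round(2),s['eef_pos'],s['eef_rot'],s['ft_force'])
c=cam('scene'); save(c,'s3.png',(220,40,420,190))
E
```

```text
[-0.48  0.29  0.29  1.7  -0.09  1.16  0.11] [0.50039862 0.10937578 0.28708076] [3.14154399e+00 2.97196847e-05 1.84428373e+00] [-0.01689794 -0.26249267 -0.20329517]
```

View pics/s3.png

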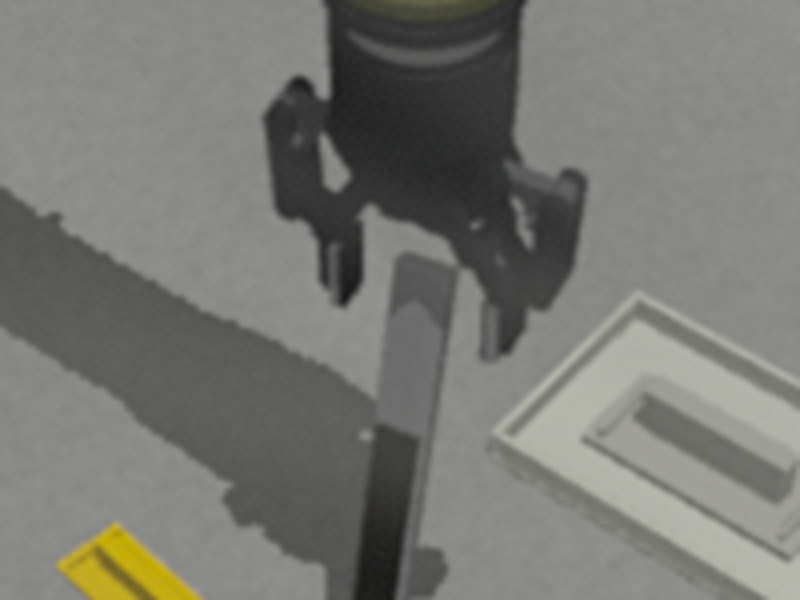

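The fingers straddle the bar's end, with the tip at crop (425,260) between pads at (340,280) and (495,325). Closing lightly.

jog_arm:
  series:
    - [[0,0,0,0,60],[0,0,0,0,45],[0,0,0,0,35],[0,0,0,0,25],[0,0,0,0,20],[0,0,0,0,20],[0,0,0,0,20],[0,0,0,0,20]]
  squeeze: 25

```text
clock: 19.17
eef_pos: [0.5, 0.1088, 0.2874]
eef_rot: [3.141, -0.0, 1.844]
ft_force: [-3.8, -1.5, 5.3]
finger_gap: 0.325
```

```bash
python3 - <<'E'
from h import *
s=arm.sense(); p=s['eef_pos']; print(p,s['finger_gap'],s['ft_force'],s['torque'])
h=np.array([.5161,.0537]); u=np.array([.2706,-.9627]); a=p[:2]-h
x=a@u; z=p[2]+arm.pinch_z-.088; r=np.hypot(x,z); t0=np.arctan2(z,x); print(x,z,r,t0, arm.pinch_z, a@[.9627,.2706])
def seg(ts,n):
    ts=np.array(ts); X=r*np.cos(ts)*1000; Z=r*np.sin(ts)*1000
    for i in range(len(ts)-1): print(round(-(X[i+1]-X[i]),1),round(-(Z[i+1]-Z[i]),1),'th',ts[i+1].round(3))
seg(np.concatenate([[t0,t0-.02,t0-.06],np.linspace(t0-.12,0.16,28)[0:],[.12,.08,.05,.025,0]]),0)
E
```

```text
[0.4999737 0.1087891 0.2874068] 0.32456005606336374 [-3.83294986 -1.46013994  5.27717575] [-0.08821768  0.62069819  0.03656328]
-0.057398050102604854 0.21810680375304883 0.22553295546095276 1.8281265714560724 0.0187 -0.0006176838656167492
-4.4 -1.1 th 1.808
-8.8 -1.9 th 1.768
-13.3 -2.3 th 1.708
-12.9 -1.4 th 1.651
-12.9 -0.7 th 1.593
-12.9 0.1 th 1.536
-12.9 0.8 th 1.479
-12.8 1.6 th 1.421
-12.7 2.3 th 1.364
-12.6 3.0 th 1.307
-12.4 3.7 th 1.249
-12.1 4.4 th 1.192
-11.9 5.1 th 1.135
-11.6 5.8 th 1.077
-11.2 6.4 th 1.02
-10.8 7.1 th 0.963
-10.4 7.7 th 0.905
-9.9 8.3 th 0.848
-9.4 8.8 th 0.791
-8.9 9.4 th 0.733
-8.4 9.8 th 0.676
-7.8 10.3 th 0.619
-7.2 10.7 th 0.561
-6.6 11.1 th 0.504
-5.9 11.5 th 0.447
-5.2 11.8 th 0.389
-4.6 12.1 th 0.332
-3.9 12.3 th 0.275
-3.1 12.5 th 0.217
-2.4 12.7 th 0.16
-1.3 8.9 th 0.12
-0.9 9.0 th 0.08
-0.4 6.8 th 0.05
-0.2 5.6 th 0.025
-0.1 5.6 th 0.0
```

Gap 27.6 mm, so the bar is pinched. Swinging the first half.

jog_arm:
  series:
    - [[-4.4,0,-1.1,0,20],[-8.8,0,-1.9,0,20],[-13.3,0,-2.3,0,20],[-12.9,0,-1.4,0,20],[-12.9,0,-0.7,0,20],[-12.9,0,0.1,0,20],[-12.9,0,0.8,0,20],[-12.8,0,1.6,0,20],[-12.7,0,2.3,0,20],[-12.6,0,3.0,0,20],[-12.4,0,3.7,0,20],[-12.1,0,4.4,0,20],[-11.9,0,5.1,0,20],[-11.6,0,5.8,0,20],[0,0,0,0,20]]

```text
clock: 20.42
eef_pos: [0.5459, -0.0515, 0.2666]
eef_rot: [3.14, 0.002, 1.842]
ft_force: [4.5, 0.7, -1.4]
finger_gap: 0.324
```

jog_arm:
  series:
    - [[-11.2,0,6.4,0,20],[-10.8,0,7.1,0,20],[-10.4,0,7.7,0,20],[-9.9,0,8.3,0,20],[-9.4,0,8.8,0,20],[-8.9,0,9.4,0,20],[-8.4,0,9.8,0,20],[-7.8,0,10.3,0,20],[-7.2,0,10.7,0,20],[-6.6,0,11.1,0,20],[-5.9,0,11.5,0,20],[-5.2,0,11.8,0,20],[-4.6,0,12.1,0,20],[-3.9,0,12.3,0,20],[-1.6,0,6.2,0,20],[-1.5,0,6.3,0,20],[0,0,0,0,20],[0,0,0,0,20]]

```text
clock: 21.92
eef_pos: [0.5771, -0.1605, 0.1171]
eef_rot: [3.139, 0.004, 1.843]
ft_force: [7.4, -2.3, -1.5]
finger_gap: 0.323
```

```bash
python3 - <<'E'
from h import *
s=arm.sense(); p=s['eef_pos']; print(p,s['finger_gap'],s['ft_force'],s['joint_pos'].round(2))
h=np.array([.5161,.0537]); u=np.array([.2706,-.9627]); a=p[:2]-h
x=a@u; z=p[2]+arm.pinch_z-.088; print(x,z,np.hypot(x,z),np.arctan2(z,x),a@[.9627,.2706])
c=cam('scene'); save(c,'s4.png',(180,150,380,300))
E
```

```text
[ 0.57712731 -0.16049971  0.11705375] 0.32271974944661286 [ 7.42699553 -2.26654973 -1.49905152] [ 0.04  0.59  0.3   1.73 -0.22  0.85  0.71]
0.22272404973581597 0.04775375384797448 0.22778591558148445 0.2112099717524159 0.0007885538401981237
```

View pics/s4.png

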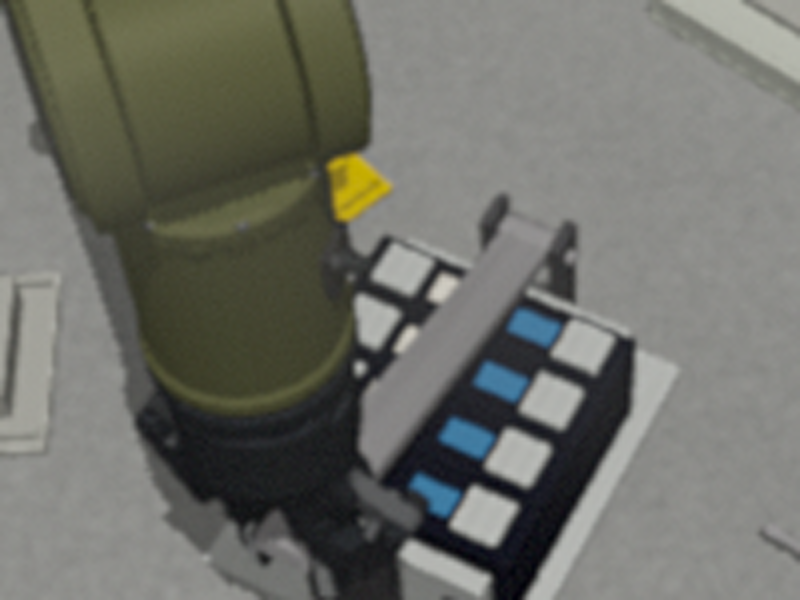

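The bar is pinched and nearly down, at about 0.21 rad and in line with the catch. Final part, slowly.

jog_arm:
  series:
    - [[-1,0.4,6,0,20],[-1,0.3,6,0,20],[-0.8,0,6,0,20],[-0.5,0,5,0,20],[-0.4,0,4,0,20],[-0.2,0,4,0,20],[-0.1,0,3,0,20],[-0.1,0,3,0,20],[0,0,2,0,20],[0,0,2,0,20],[0,0,1.5,0,20],[0,0,1.5,0,20],[0,0,0,0,20],[0,0,0,0,20]]

```text
clock: 23.13
eef_pos: [0.5786, -0.1655, 0.0735]
eef_rot: [3.139, 0.005, 1.842]
ft_force: [8.7, -5.5, -1.6]
finger_gap: 0.322
```

jog_arm:
  series:
    - [[-0.5,0.5,1,0,20],[0,0,1,0,20],[0,0,1,0,20],[0,0,1,0,20],[0,0,0,0,20],[0,0,0,0,20]]

```text
clock: 23.63
eef_pos: [0.5786, -0.1656, 0.0694]
eef_rot: [3.14, 0.004, 1.842]
ft_force: [5.7, -4.6, -0.1]
finger_gap: 0.324
```

jog_arm:
  series:
    - [[0,0,0.7,0,20],[0,0,0.7,0,20],[0,0,0.6,0,20],[0,0,0,0,20],[0,0,0,0,20]]

```text
clock: 24.05
eef_pos: [0.5786, -0.1656, 0.0675]
eef_rot: [3.14, 0.004, 1.842]
ft_force: [7.0, -3.4, 0.4]
finger_gap: 0.324
```

jog_arm:
  series:
    - [[0,0,0.7,0,20],[0,0,0.7,0,20],[0,0,0.6,0,20],[0,0,0,0,20],[0,0,0,0,20]]

```text
clock: 24.47
eef_pos: [0.5786, -0.1656, 0.0655]
eef_rot: [3.14, 0.004, 1.842]
ft_force: [5.6, -4.4, 0.0]
finger_gap: 0.321
```

No contact rise yet, so I'll release, lift and look.

jog_arm:
  series:
    - [[0,0,0,0,40],[0,0,0,0,55],[0,0,0,0,70],[0,0,0,0,70],[0,0,-5,0,70],[0,0,-15,0,70],[0,0,-30,0,70],[0,0,-30,0,70],[0,0,-20,0,50],[0,0,-10,0,20],[0,0,0,0,0],[0,0,0,0,0],[0,0,0,0,0]]

```text
clock: 25.55
eef_pos: [0.5765, -0.1621, 0.1741]
eef_rot: [-3.139, -0.001, 1.844]
ft_force: [-0.3, 0.8, 0.1]
finger_gap: 0.001
```

```bash
cat > b.py <<'E'
from h import *
s=arm.sense(); print(s['clock'],s['eef_pos'],s['finger_gap'],s['ft_force'])
h=np.array([.5161,.0537]); u=np.array([.2706,-.9627])
for n in ('top','scene'):
    c=cam(n); W=world(c); a=(W[...,:2]-h)@u; l=(W[...,:2]-h)@np.array([.9627,.2706]); z=W[...,2]
    m=(abs(l)<.011)&(a>.02)&(a<.25)&(z>.085)&(z<.125)
    for lo in np.arange(.02,.25,.03):
        q=m&(a>=lo)&(a<lo+.03); print(n,lo.round(2),q.sum(),np.median(z[q]).round(4) if q.any() else '')
    if m.sum()>50: k=np.polyfit(a[m],z[m],1); print('slope',k)
    if n=='scene': save(c,'s5_%d.png'%int(s['clock']*10),(180,150,380,300))
E
python3 b.py; ls pics
```

```text
25.55 [ 0.57645569 -0.16210095  0.17414107] 0.0014573345639789345 [-0.29468706  0.83010118  0.08659549]
top 0.02 144 0.0942
top 0.05 143 0.0954
top 0.08 144 0.0961
top 0.11 117 0.0978
top 0.14 27 0.0975
top 0.17 0 
top 0.2 0 
top 0.23 0 
slope [0.03764041 0.0928686 ]
scene 0.02 130 0.0948
scene 0.05 137 0.0956
scene 0.08 141 0.097
scene 0.11 120 0.0976
scene 0.14 10 0.0988
scene 0.17 121 0.0997
scene 0.2 167 0.1014
scene 0.23 100 0.1011
slope [0.03337594 0.09361962]
crop1.png
s1.png
s2.png
s3.png
s4.png
s5_255.png
scene0.png
top0.png
top2.png
```

The bar is at about 0.035 rad, roughly 8 mm high at its end, because the pads slipped on it. I'll press it down gently with the closed fingertips, which are now right above the grip point.

jog_arm:
  series:
    - [[0,0,12,0,0],[0,0,20,0,0],[0,0,18,0,0],[0,0,10,0,0],[0,0,6,0,0],[0,0,3,0,0],[0,0,2,0,0],[0,0,1,0,0],[0,0,1,0,0],[0,0,1,0,0],[0,0,1,0,0],[0,0,1,0,0],[0,0,1,0,0],[0,0,0,0,0],[0,0,0,0,0]]

```text
clock: 26.9
eef_pos: [0.5773, -0.1625, 0.0987]
eef_rot: [-3.141, -0.0, 1.844]
ft_force: [-0.1, -1.3, -0.5]
finger_gap: 0.001
```

jog_arm:
  series:
    - [[0,0,1,0,0],[0,0,1,0,0],[0,0,1,0,0],[0,0,0.5,0,0],[0,0,0.5,0,0],[0,0,0.5,0,0],[0,0,0,0,0],[0,0,0,0,0]]

```text
clock: 27.57
eef_pos: [0.5773, -0.1626, 0.0942]
eef_rot: [-3.142, 0.0, 1.844]
ft_force: [-0.2, -0.2, 0.7]
finger_gap: -0.003
```

jog_arm:
  series:
    - [[0,0,0.5,0,0],[0,0,0.5,0,0],[0,0,0.5,0,0],[0,0,0,0,0]]

```text
clock: 27.9
eef_pos: [0.5773, -0.1626, 0.094]
eef_rot: [3.141, 0.0, 1.843]
ft_force: [-4.0, 0.3, 11.5]
finger_gap: 0.0
```

```bash
python3 b.py
```

```text
27.9 [ 0.57733167 -0.16261051  0.09401658] 0.0003299620095230685 [-4.02242883  0.26822796 11.51830565]
top 0.02 140 0.0927
top 0.05 139 0.093
top 0.08 139 0.093
top 0.11 86 0.0926
top 0.14 0 
top 0.17 0 
top 0.2 0 
top 0.23 0 
slope [-0.00242928  0.09302283]
scene 0.02 139 0.0934
scene 0.05 136 0.0933
scene 0.08 144 0.0932
scene 0.11 153 0.0934
scene 0.14 116 0.0936
scene 0.17 4 0.0927
scene 0.2 0 
scene 0.23 134 0.0946
slope [0.03015312 0.09101655]
```

Firm stop at z = 0.094, exactly the height of the closed bar's top. Backing off and checking.

jog_arm:
  series:
    - [[0,0,-1,0,0],[0,0,-4,0,0],[0,0,-15,0,0],[0,0,-30,0,0],[0,0,-35,0,0],[0,0,-35,0,0],[0,0,-35,0,0],[0,0,-35,0,0],[0,0,-35,0,0],[0,0,-20,0,0],[10,0,0,0,0],[0,0,0,0,0],[0,0,0,0,0],[0,0,0,0,0]]

```text
clock: 29.17
eef_pos: [0.5741, -0.1526, 0.3362]
eef_rot: [-3.139, -0.001, 1.844]
ft_force: [0.1, 0.2, 0.2]
finger_gap: -0.001
```

```bash
python3 b.py; python3 - <<'E'
from h import *
c=cam('scene'); save(c,'fin.png')
E
```

```text
29.1667 [ 0.57407489 -0.15264315  0.33623429] -0.0010707924694049408 [0.07570798 0.23648034 0.23883277]
top 0.02 139 0.0926
top 0.05 137 0.0926
top 0.08 142 0.093
top 0.11 139 0.0929
top 0.14 123 0.0931
top 0.17 6 0.0925
top 0.2 0 
top 0.23 0 
slope [0.00266539 0.09261686]
scene 0.02 134 0.093
scene 0.05 135 0.093
scene 0.08 143 0.0937
scene 0.11 154 0.0938
scene 0.14 150 0.0934
scene 0.17 165 0.0931
scene 0.2 169 0.0933
scene 0.23 96 0.0928
slope [-0.00248384  0.09365392]
```

View pics/fin.png

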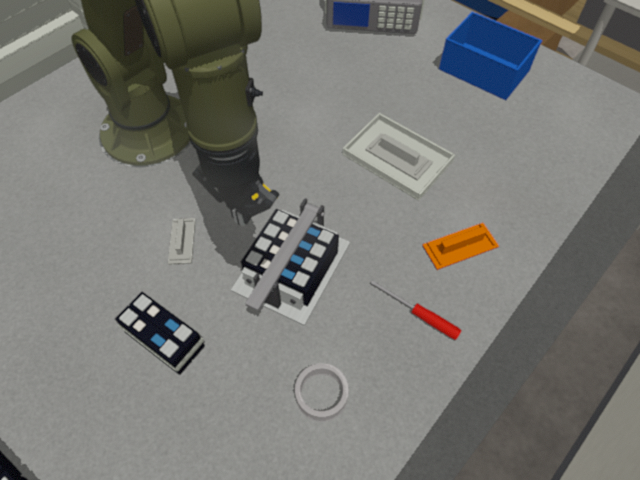

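The bar lies level from the hinge at (315,208) to its end at (257,305), seated in the catch. The guard is in the tray at (400,152), rib up. The strapped pair, screwdriver and tape are where they started, and the arm is clear.

```bash
python3 -c "
from cell import order; print(order.hand_in())"
```

```text
the job is handed in; nothing more can be done
None
```

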